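Audit the satellite parts case and return the misplaced parts

TASK

Open the lid of the parts case and pull the return tray out from under the monitor riser. The layout card beside each compartment shows the only kind of part that belongs in it, rails or wheels: move every part that was packed in the wrong compartment into the return tray, and leave the rightly packed ones in their compartment. Then push the loaded tray fully home under the riser and shut the case lid fully, without disturbing the other things on the bench.

Things in the scene. Friction and masses are not known exactly. Their poses are not given: they have to be found in the camera images.
- case: fixed black case, 302 (x, away from the robot) x 210 mm (y); origin under its centre. Base: walls 20 mm high, walls and floor 5 mm thick; parts stand 19 mm above its rim. A wall at x = 0 (20 high, 5 thick) splits it into a near (x < 0) and a far compartment, no partitions inside. Each holds up to 4 parts, centres near x = +-44 or +-108, y = +-44 mm
- lid (a joint): angle of the clear deep lid (rad): 0 shut, grows as it opens upward about the hinge on the case's +y side, stop at 2.0. An upturned tray 302 x 210 x 34 mm, sides 4 mm, top 6 mm. Stiff friction hinge: it stays where it is left; under 5 N at the handle moves it. Starts shut or a little ajar
- lid_handle (a point): middle of the lid's bar handle: round steel bar 10 mm thick, 90 mm long along the case's x, on two end posts. Its axis is 38 mm above the lid's upper face, 72 mm above the lid's lower rim and 198 mm along the lid from the hinge; the lid runs 12 mm past it. Its frame turns with the lid (x along the bar, z out of the upper face): with the lid open the bar is on its far (+y) side
- lid_hinge (a point): point on the lid's hinge line, at mid length, at the lid's lower rim, 20 mm above the bench; the hinge runs along the case's x
- card_rail: layout card, 110 x 50 mm white card 2 mm thick fixed on the bench beside the case (its -y side), with two black bars drawn on it: the compartment it lies beside (near or far) is the one for rails. Origin: centre of its underside. Which compartment it lies beside changes from start to start
- card_wheel: layout card like the other, but with two black discs drawn on it: the compartment it lies beside is the one for wheels. Origin: centre of its underside
- riser: wooden monitor riser fixed to the bench, board 240 (its x) x 250 (its y) x 15 mm with its underside 85 mm above the bench and side panels; a flat bench meter stands on it (top at 135 mm). Origin: on the bench below the middle of its front edge; x points in under the riser, away from the robot
- tray (a joint): how far the return tray is drawn out (m): 0 fully home under the riser, 0.15 fully out to the stop, entirely clear of the riser; it slides out along the riser's -x on guides and stays where it is left, about 2 N to move
- tray_in (a point): centre of the return tray's inner floor, 6 mm above the bench; x and y as the riser's. The grey tray is 210 mm along x x 206 mm along y outside, walls 5 mm thick, rim 31 mm above the bench
- tray_handle (a point): upright black tab on the middle of the tray's front (robot side) wall, 12 mm thick along the riser's x, 50 mm wide along its y, its top 76 mm above the bench; this point is on the tab's middle plane, 56 mm above the bench, 110 mm in front of the tray's centre. With the tray home the tab stands 65 mm in front of the riser's edge
- rail1_center (a point): plain aluminium satellite rail, a bar 70 mm long (its own y) x 24 mm wide (its own x) x 34 mm high; this point is its centre. Lies flat on the case floor, long side across the case (within about 0.1 rad of the case's y). May be absent
- rail2_center (a point): plain aluminium satellite rail, a bar 70 mm long (its own y) x 24 mm wide (its own x) x 34 mm high; this point is its centre. Lies flat on the case floor, long side across the case (within about 0.1 rad of the case's y). May be absent
- rail3_center (a point): plain aluminium satellite rail, a bar 70 mm long (its own y) x 24 mm wide (its own x) x 34 mm high; this point is its centre. Lies flat on the case floor, long side across the case (within about 0.1 rad of the case's y). May be absent
- rail4_center (a point): plain aluminium satellite rail, a bar 70 mm long (its own y) x 24 mm wide (its own x) x 34 mm high; this point is its centre. Lies flat on the case floor, long side across the case (within about 0.1 rad of the case's y). May be absent
- wheel1_center (a point): plain aluminium reaction wheel, a flat round drum 54 mm in diameter and 34 mm high (axis its own z); this point is its centre. Stands flat on the case floor. May be absent
- wheel2_center (a point): plain aluminium reaction wheel, a flat round drum 54 mm in diameter and 34 mm high (axis its own z); this point is its centre. Stands flat on the case floor. May be absent
- wheel3_center (a point): plain aluminium reaction wheel, a flat round drum 54 mm in diameter and 34 mm high (axis its own z); this point is its centre. Stands flat on the case floor. May be absent
- wheel4_center (a point): plain aluminium reaction wheel, a flat round drum 54 mm in diameter and 34 mm high (axis its own z); this point is its centre. Stands flat on the case floor. May be absent
- mouse: black computer mouse, about 90 mm long, 36 mm high; bystander. Origin at its underside, about the middle
- driver: screwdriver 170 mm long lying on the bench between case and tray; bystander. Origin at its underside, about the middle
- mug: white mug, 76 mm across, 90 mm high; bystander. Origin at its underside, about the middle
There are look-alikes about, which are no part of the job. Leave any green or turquoise look-alike of the card_rail alone.

How it is judged (in metres and radians):
On the way, in this order (a step that is already met when the one before it is completed fails the run):
1. the case lid stands open and the return tray is drawn out (value of joint lid above 1.1 rad and value of joint tray above 0.06 m), for 0.2 s.
2. every wrongly packed part lies in the return tray ((x of card_rail in the frame of case below 0 m or (not (x of card_rail in the frame of case below 0 m) and x of rail1_center in the frame of tray_in between -0.1 and 0.1 m and y of rail1_center in the frame of tray_in between -0.098 and 0.098 m and z of rail1_center in the frame of tray_in between 0 and 0.045 m)) and (x of card_rail in the frame of case below 0 m or (not (x of card_rail in the frame of case below 0 m) and x of rail2_center in the frame of tray_in between -0.1 and 0.1 m and y of rail2_center in the frame of tray_in between -0.098 and 0.098 m and z of rail2_center in the frame of tray_in between 0 and 0.045 m)) and (not (x of card_rail in the frame of case below 0 m) or (x of card_rail in the frame of case below 0 m and x of rail3_center in the frame of tray_in between -0.1 and 0.1 m and y of rail3_center in the frame of tray_in between -0.098 and 0.098 m and z of rail3_center in the frame of tray_in between 0 and 0.045 m)) and (not (x of card_rail in the frame of case below 0 m) or (x of card_rail in the frame of case below 0 m and x of rail4_center in the frame of tray_in between -0.1 and 0.1 m and y of rail4_center in the frame of tray_in between -0.098 and 0.098 m and z of rail4_center in the frame of tray_in between 0 and 0.045 m)) and (not (x of card_rail in the frame of case below 0 m) or (x of card_rail in the frame of case below 0 m and x of wheel1_center in the frame of tray_in between -0.1 and 0.1 m and y of wheel1_center in the frame of tray_in between -0.098 and 0.098 m and z of wheel1_center in the frame of tray_in between 0 and 0.045 m)) and (not (x of card_rail in the frame of case below 0 m) or (x of card_rail in the frame of case below 0 m and x of wheel2_center in the frame of tray_in between -0.1 and 0.1 m and y of wheel2_center in the frame of tray_in between -0.098 and 0.098 m and z of wheel2_center in the frame of tray_in between 0 and 0.045 m)) and (x of card_rail in the frame of case below 0 m or (not (x of card_rail in the frame of case below 0 m) and x of wheel3_center in the frame of tray_in between -0.1 and 0.1 m and y of wheel3_center in the frame of tray_in between -0.098 and 0.098 m and z of wheel3_center in the frame of tray_in between 0 and 0.045 m)) and (x of card_rail in the frame of case below 0 m or (not (x of card_rail in the frame of case below 0 m) and x of wheel4_center in the frame of tray_in between -0.1 and 0.1 m and y of wheel4_center in the frame of tray_in between -0.098 and 0.098 m and z of wheel4_center in the frame of tray_in between 0 and 0.045 m))), for 0.2 s.
At the end, for the whole second after the job is handed in: Every part that started in the wrong compartment lies in the return tray, every other part is still in its compartment of the case (anywhere in it), the tray is home under the riser (within 12 mm) and at rest, and the lid is shut (within 0.06 rad) (((x of card_rail in the frame of case below 0 m and x of rail1_center in the frame of case between -0.146 and -0.003 m and y of rail1_center in the frame of case between -0.1 and 0.1 m and z of rail1_center in the frame of case below 0.045 m) or (not (x of card_rail in the frame of case below 0 m) and x of rail1_center in the frame of tray_in between -0.1 and 0.1 m and y of rail1_center in the frame of tray_in between -0.098 and 0.098 m and z of rail1_center in the frame of tray_in between 0 and 0.045 m)) and ((x of card_rail in the frame of case below 0 m and x of rail2_center in the frame of case between -0.146 and -0.003 m and y of rail2_center in the frame of case between -0.1 and 0.1 m and z of rail2_center in the frame of case below 0.045 m) or (not (x of card_rail in the frame of case below 0 m) and x of rail2_center in the frame of tray_in between -0.1 and 0.1 m and y of rail2_center in the frame of tray_in between -0.098 and 0.098 m and z of rail2_center in the frame of tray_in between 0 and 0.045 m)) and ((not (x of card_rail in the frame of case below 0 m) and x of rail3_center in the frame of case between 0.003 and 0.146 m and y of rail3_center in the frame of case between -0.1 and 0.1 m and z of rail3_center in the frame of case below 0.045 m) or (x of card_rail in the frame of case below 0 m and x of rail3_center in the frame of tray_in between -0.1 and 0.1 m and y of rail3_center in the frame of tray_in between -0.098 and 0.098 m and z of rail3_center in the frame of tray_in between 0 and 0.045 m)) and ((not (x of card_rail in the frame of case below 0 m) and x of rail4_center in the frame of case between 0.003 and 0.146 m and y of rail4_center in the frame of case between -0.1 and 0.1 m and z of rail4_center in the frame of case below 0.045 m) or (x of card_rail in the frame of case below 0 m and x of rail4_center in the frame of tray_in between -0.1 and 0.1 m and y of rail4_center in the frame of tray_in between -0.098 and 0.098 m and z of rail4_center in the frame of tray_in between 0 and 0.045 m)) and ((not (x of card_rail in the frame of case below 0 m) and x of wheel1_center in the frame of case between -0.146 and -0.003 m and y of wheel1_center in the frame of case between -0.1 and 0.1 m and z of wheel1_center in the frame of case below 0.045 m) or (x of card_rail in the frame of case below 0 m and x of wheel1_center in the frame of tray_in between -0.1 and 0.1 m and y of wheel1_center in the frame of tray_in between -0.098 and 0.098 m and z of wheel1_center in the frame of tray_in between 0 and 0.045 m)) and ((not (x of card_rail in the frame of case below 0 m) and x of wheel2_center in the frame of case between -0.146 and -0.003 m and y of wheel2_center in the frame of case between -0.1 and 0.1 m and z of wheel2_center in the frame of case below 0.045 m) or (x of card_rail in the frame of case below 0 m and x of wheel2_center in the frame of tray_in between -0.1 and 0.1 m and y of wheel2_center in the frame of tray_in between -0.098 and 0.098 m and z of wheel2_center in the frame of tray_in between 0 and 0.045 m)) and ((x of card_rail in the frame of case below 0 m and x of wheel3_center in the frame of case between 0.003 and 0.146 m and y of wheel3_center in the frame of case between -0.1 and 0.1 m and z of wheel3_center in the frame of case below 0.045 m) or (not (x of card_rail in the frame of case below 0 m) and x of wheel3_center in the frame of tray_in between -0.1 and 0.1 m and y of wheel3_center in the frame of tray_in between -0.098 and 0.098 m and z of wheel3_center in the frame of tray_in between 0 and 0.045 m)) and ((x of card_rail in the frame of case below 0 m and x of wheel4_center in the frame of case between 0.003 and 0.146 m and y of wheel4_center in the frame of case between -0.1 and 0.1 m and z of wheel4_center in the frame of case below 0.045 m) or (not (x of card_rail in the frame of case below 0 m) and x of wheel4_center in the frame of tray_in between -0.1 and 0.1 m and y of wheel4_center in the frame of tray_in between -0.098 and 0.098 m and z of wheel4_center in the frame of tray_in between 0 and 0.045 m)) and value of joint tray below 0.012 m and value of joint lid below 0.06 rad and velocity of joint tray below 0.01 m/s); the robot touches nothing.
It fails at once if a bystander (mouse, screwdriver, mug) is pushed more than 50 mm from its place or tipped over (distance of any of mouse, driver, mug from where it was at the start of the episode above 0.05 m or angle between mug's own z axis and vertical above 0.8 rad).
Of rail1, rail2, rail3, rail4, wheel1, wheel2, wheel3, wheel4 only 6 to 8 are there at a start; the rules pass over those that are not, and their reading is None.
At some moment in a run one of rail1, rail2, rail3, rail4, wheel1, wheel2, wheel3, wheel4 may be knocked a few centimetres aside while the robot is not near it.
Once in a run the grip may slacken for a moment while it holds something.
It also fails if it takes over 210 s, if anything falls off the work surface, if the arm or the gripper's body presses on something with over 40 N, if the wrist force passes 120 N, or if a joint passes its speed limit or range.

ROBOT

A 7-joint arm with a two-finger parallel gripper is mounted at the origin on the work surface. World frame = base frame: x ahead of the robot, y to its left, z up, the work surface at z = 0. Lengths are in mm, angles in rad, forces in N, time in s.
With the tool pointing down it reaches from about 350 to 900 mm from the base axis. Payload 7.2 kg.
Tool frame: the origin (TCP) lies at the very end of the fingers, on their centre line; the grasp point (between the pads) lies 19 mm behind it (bot.pinch_z is the distance from the TCP to the grasp point, in mm); z points along the fingers, y is the line along which they close (so a half turn about z gives the same grasp; the last joint's range is limited). The gripper opens to 85 mm and grips with 20 to 120 N. Pads are 22 mm wide; open, the fingers measure 114 mm over their backs; the gripper's body (76 mm by 85 mm) begins 54 mm behind the grasp point. The pads swing forward as they close: fully open they stand 13 mm farther back than shut.
Start: joints at [1.092, 0.411, -0.013, 1.596, 0.006, 1.134, -0.082], TCP at [249.578, -573.01, 205.297] pointing down, gripper open.
Joint ranges: [-2.95, 2.95], [-0.29, 1.99], [-1.47, 1.44], [0.14, 2.54], [-1.03, 4.17], [0.13, 1.85], [-2.86, 2.86]. Speed limits (rad/s): [2.39, 2.39, 3.01, 3.01, 3.14, 3.14, 3.14].

INTERFACE

Orientations are given as a rotation vector (axis times angle).
In Python, from rig import bot gives the robot as it stands. The module is installed in compiled form; this text tells all that it offers.
- The arm moves only by the shell command python3 -m inch 'ROWS' [FORCE]. ROWS is JSON, a list of rows, each a list of 3 entries, a list of its own where there are three numbers: the shift along the world's x, y, z in m, then the turn, a rotation vector about the world's x, y, z in rad, then the opening, from 0 (shut) to 1 (fully open). In form: [[[x, y, z], [wx, wy, wz], hand], ...]. A call has exactly 5 rows; each row is the pose to reach, as a shift and turn from the pose commanded when the call began; what a row does not reach only later rows make up. A row lasts 1/12 s, in which the tool goes at most 41.7 mm and 7.16 degrees, less where a joint would pass 70% of its speed; a pose out of reach is approached as far as the arm can. A call with a gripper value outside its range is refused whole. The fingers move at their own pace and stop on an object; FORCE is the grip in N (left out, the last holds). Time passes only in rows, so rows that repeat a pose let the fingers close, or fill a call up. It gives the time, the measured TCP pose, the force, the opening and the grip force at its end, in the units of the state.
- bot.get_obs(): the state, without advancing time (a new reading comes with each control period).
- bot.read_camera(name): name is "scene" or "top" or "wrist"; returns the picture (420x560x3 uint8, blue, green, red); there is no depth.
- bot.get_calibration(name): a dict with "K" (3x3 intrinsics, pixels), "R" (3x3) and "t" (3): a world point X has camera coordinates R X + t. Camera axes: x right, y down, z forward; pixel columns grow to the right and rows downward; lengths in mm; the calibration is good to about 2 mm. A picture is of the moment at which its call begins: read the wrist's pose just before it. get_calibration takes no time and is no camera call; for the wrist camera it gives the pose at the moment of the call.
- bot.finish_job(): hands the job in; it is judged then, once.
Trained networks look in the newest picture that a camera, given by its name, has taken for a name from the list of things; names that differ only in an ending like _2 or _b are one class to them, and where a whole thing is asked for, a point or a joint stands for the part that bears it (a point fixed in the world has none). Each returns a list of dicts, best first, with "conf" (0 to 1); they miss things now and then, are a little off and sometimes report something else, mostly with a low value. They report only what shows in the picture. A call takes as long as a camera call. They do not tell look-alikes from the thing itself.
- bot.recognise(camera, target): "at" ([x, y, z] in mm, in world coordinates, good to about 4 mm: the middle of the surface that is visible of it).
- bot.landmark_of(camera, target): "at" ([x, y, z] in mm, in world coordinates, good to about 4 mm: a listed point, or the origin of a listed thing).
The state is a dict: "clock": time; "joint_pos": joint angles; "joint_vel": joint speeds; "joint_efforts": joint torques, N m; "eef_pos": TCP position; "ee_rot": TCP orientation; "wrist_force": force on the tool from outside, world axes, zero at the start; "torque": the same for the moment, N m; "width": finger opening in mm; "grasp_force": force on a finger pad.
Only numpy, scipy, OpenCV 4.12 (cv2) and the standard library are available. Lean on these libraries where they do the work, as an engineer would, in place of code of your own. Each camera call takes 0.05 s, during which the arm holds its last target. There are 200 camera calls.

## Working session

There is one attempt and no reset: what is moved stays moved. The work goes in short steps, Python scripts to look and compute and a shell command to move; the robot and the scene stay as the last step left them, time stands still between calls to the robot, and variables do not carry over. Pictures are saved under pics/ and viewed, at most 14 in all, crops included, and the job is handed in when it is done.

```bash
mkdir -p pics
cat > h.py <<'E'
from rig import bot
import cv2, numpy as np
from scipy.spatial.transform import Rotation as R
np.set_printoptions(precision=1,suppress=True)
def pic(cam,name):
    im=bot.read_camera(cam); cv2.imwrite(f'pics/{name}.png',im); return im
def st():
    o=bot.get_obs(); print('t',round(o['clock'],2),'tcp',np.array(o['eef_pos']),'rot',np.round(o['ee_rot'],3),'w',round(float(o['width']),1),'F',np.array(o['wrist_force']),'g',round(float(o['grasp_force']),1)); return o
def lm(cam,*names,f=None):
    for n in names:
        r=(f or bot.landmark_of)(cam,n)
        print(n,[(np.array(d['at']).round(0).tolist(),round(d['conf'],2)) for d in r[:4]])
def proj(cam,P):
    c=bot.get_calibration(cam); q=np.array(c['K'])@(np.array(c['R'])@np.array(P,float)+np.array(c['t'])); return q[:2]/q[2]
def unproj(cam,uv,z):
    c=bot.get_calibration(cam); Rm=np.array(c['R']);t=np.array(c['t'])
    d=Rm.T@np.linalg.inv(np.array(c['K']))@np.array([uv[0],uv[1],1.]); o=-Rm.T@t
    return o+d*(z-o[2])/d[2]
E
python3 - <<'E'
from h import *
st(); pic('top','top0'); lm('top','lid_handle','lid_hinge','case','card_rail','card_wheel','riser','tray_handle','tray_in','mouse','driver','mug')
pic('scene','sc0'); lm('scene','lid_handle','tray_handle','riser','case')
E
```

```text
t 0.0 tcp [ 249.3 -572.5  204.4] rot [-3.1 -0.6  0. ] w 85.4 F [ 0.4  0.2 -0.2] g 0.0
lid_handle [([540.0, 71.0, 118.0], 0.97)]
lid_hinge []
case [([543.0, 148.0, -0.0], 0.65)]
card_rail [([277.0, 263.0, -1.0], 0.97), ([326.0, -199.0, 2.0], 0.94), ([608.0, 4.0, 1.0], 0.88), ([684.0, -484.0, 4.0], 0.75)]
card_wheel [([458.0, 9.0, 0.0], 0.7)]
riser [([632.0, -252.0, 0.0], 0.76)]
tray_handle [([556.0, -250.0, 54.0], 0.79)]
tray_in [([662.0, -249.0, 4.0], 0.9)]
mouse [([539.0, -456.0, -1.0], 0.91), ([607.0, 6.0, -1.0], 0.6)]
driver [([524.0, -48.0, -5.0], 0.72)]
mug [([403.0, -472.0, -2.0], 0.8)]
lid_handle [([541.0, 68.0, 120.0], 0.78), ([548.0, 145.0, -1.0], 0.45)]
tray_handle [([552.0, -254.0, 56.0], 0.8)]
riser [([634.0, -252.0, -5.0], 0.75)]
case [([459.0, 14.0, -1.0], 0.7)]
```

View pics/top0.png

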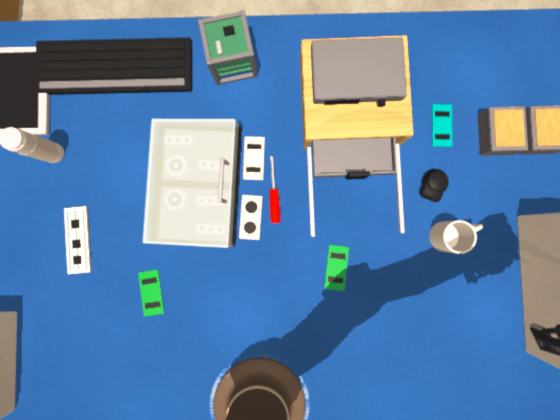

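View pics/sc0.png

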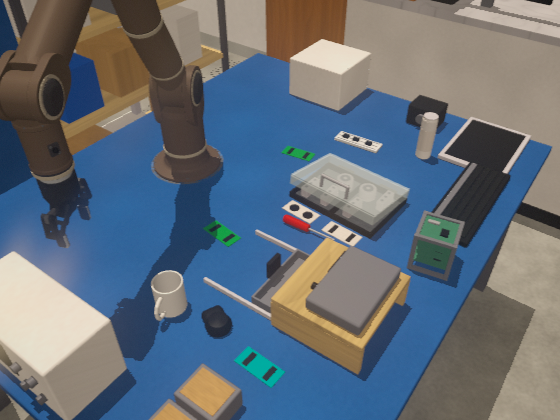

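Run:
```python
from h import *
for n in ['case','card_rail','card_wheel']: pass
for P in [(540,71,118),(458,9,2),(608,4,2),(684,-484,4),(326,-199,2),(543,148,0),(556,-250,54),(662,-249,4)]: print(P,proj('top',P),proj('scene',P))
lm('top','rail1_center','wheel1_center')
```

```text
(540, 71, 118) [219.4 179.7] [334.9 181.6]
(458, 9, 2) [252.1 217.4] [298.8 212.1]
(608, 4, 2) [253.  158.8] [340.1 232.8]
(684, -484, 4) [442.4 125. ] [258.  365.4]
(326, -199, 2) [335.8 268. ] [221.1 232.6]
(543, 148, 0) [197.1 185.4] [345.9 199.5]
(556, -250, 54) [356.7 173.6] [273.9 264.6]
(662, -249, 4) [351.2 135.5] [307.5 295.4]
rail1_center []
wheel1_center []
```

The lid and riser are seen from above. The bar card is at (253,158), beside the far compartment, and the disc card is at (252,217), beside the near one. So rails belong in the far compartment and wheels in the near one. The white card at left has three squares, and the green and turquoise cards are decoys. The lid handle is at (222,180) and the tray tab at (357,174). The lid is slightly ajar. I'll do the tray first.

```bash
cat >> h.py <<'E'
def yaw():
    M=R.from_rotvec(bot.get_obs()['ee_rot']).as_matrix(); print('tool y dir angle',round(float(np.arctan2(M[1,1],M[0,1])),3),'tilt z',M[:,2].round(3))
E
python3 -c "
from h import *
yaw()"
python3 -m inch '[[[0.1,0.11,0],[0,0,0.4],1],[[0.1,0.11,0],[0,0,0.4],1],[[0.1,0.11,0],[0,0,0.4],1],[[0.1,0.11,0],[0,0,0.4],1],[[0.1,0.11,0],[0,0,0.4],1]]'
python3 -m inch '[[[0.1,0.11,0],[0,0,0.4],1],[[0.1,0.11,0],[0,0,0.4],1],[[0.1,0.11,0],[0,0,0.4],1],[[0.1,0.11,0],[0,0,0.4],1],[[0.1,0.11,0],[0,0,0.4],1]]'
python3 - <<'E'
from h import *
st();yaw(); pic('wrist','w1'); lm('wrist','tray_handle','tray_in','riser'); lm('wrist','tray_handle',f=bot.recognise)
E
```

```text
tool y dir angle -1.16 tilt z [ 0. -0. -1.]
clock: 1.37
eef_pos: [355.1, -457.6, 205.7]
ee_rot: [-2.88, -1.254, -0.005]
wrist_force: [0.5, -0.1, 0.0]
width: 85.3
grasp_force: 0.0
clock: 1.78
eef_pos: [454.0, -347.6, 205.6]
ee_rot: [-2.574, -1.8, -0.005]
wrist_force: [-0.2, 0.1, 0.1]
width: 85.3
grasp_force: 0.0
t 1.78 tcp [ 454.  -347.6  205.6] rot [-2.6 -1.8 -0. ] w 85.3 F [-0.2  0.1  0.1] g 0.0
tool y dir angle -0.351 tilt z [ 0.  0. -1.]
tray_handle []
tray_in [([664.0, -252.0, 6.0], 0.56), ([635.0, -248.0, -2.0], 0.21)]
riser [([635.0, -250.0, -4.0], 0.67)]
tray_handle [([612.0, -291.0, 4.0], 0.8), ([401.0, -488.0, 56.0], 0.35), ([633.0, -307.0, 13.0], 0.34)]
```

```bash
python3 -m inch '[[[0.1,0.097,0],[0,0,0.35],1],[[0.1,0.097,0],[0,0,0.35],1],[[0.1,0.097,0],[0,0,0.35],1],[[0.1,0.097,0],[0,0,0.35],1],[[0.1,0.097,0],[0,0,0.35],1]]'
python3 -m inch '[[[0,0,-0.04],[0,0,0],1],[[0,0,-0.08],[0,0,0],1],[[0,0,-0.08],[0,0,0],1],[[0,0,-0.08],[0,0,0],1],[[0,0,-0.08],[0,0,0],1]]'
python3 - <<'E'
from h import *
st();yaw(); pic('wrist','w2'); lm('wrist','tray_handle','tray_in');print(proj('wrist',(554,-251,76)))
E
```

```text
clock: 2.45
eef_pos: [552.1, -252.6, 205.2]
ee_rot: [-2.228, -2.214, -0.004]
wrist_force: [-1.0, -0.1, 0.5]
width: 85.5
grasp_force: 0.0
clock: 2.87
eef_pos: [549.8, -257.6, 127.0]
ee_rot: [2.234, 2.207, 0.0]
wrist_force: [-0.0, -0.2, 0.4]
width: 85.6
grasp_force: 0.0
t 2.87 tcp [ 549.8 -257.6  127. ] rot [2.2 2.2 0. ] w 85.6 F [-0.  -0.2  0.4] g 0.0
tool y dir angle -0.012 tilt z [ 0. -0. -1.]
tray_handle [([553.0, -254.0, 50.0], 0.66)]
tray_in [([664.0, -251.0, 5.0], 0.74)]
[283.8 206.6]
```

View pics/w2.png

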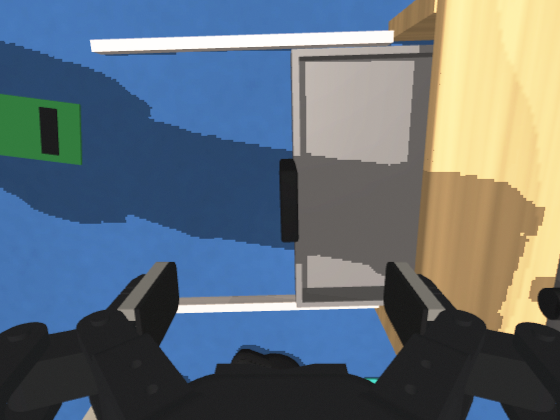

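The tab is at (289,200), under the fingers as predicted. I'll grip it and pull.

```bash
python3 -m inch '[[[0.005,0.006,-0.04],[0,0,0],1],[[0.005,0.006,-0.08],[0,0,0],1],[[0.005,0.006,-0.085],[0,0,0],1],[[0.005,0.006,-0.085],[0,0,0],0.3],[[0.005,0.006,-0.085],[0,0,0],0]]' 50
python3 -m inch '[[[0,0,0],[0,0,0],0],[[0,0,0],[0,0,0],0],[[0,0,0],[0,0,0],0],[[0,0,0],[0,0,0],0],[[0,0,0],[0,0,0],0]]' 50
python3 -m inch '[[[-0.015,0,0],[0,0,0],0],[[-0.035,0,0],[0,0,0],0],[[-0.055,0,0],[0,0,0],0],[[-0.07,0,0],[0,0,0],0],[[-0.08,0,0],[0,0,0],0]]' 50
python3 -m inch '[[[-0.015,0,0],[0,0,0],0],[[-0.03,0,0],[0,0,0],0],[[-0.045,0,0],[0,0,0],0],[[-0.05,0,0],[0,0,0],0],[[-0.05,0,0],[0,0,0],0]]' 50
python3 -m inch '[[[0,0,0],[0,0,0],1],[[0,0,0],[0,0,0],1],[[0,0,0],[0,0,0],1],[[0,0,0.04],[0,0,0],1],[[0,0,0.08],[0,0,0],1]]'
python3 -m inch '[[[0,0,0.04],[0,0,0],1],[[0,0,0.08],[0,0,0],1],[[0,0,0.12],[0,0,0],1],[[0,0,0.12],[0,0,0],1],[[0,0,0.12],[0,0,0],1]]'
python3 - <<'E'
from h import *
st();yaw(); pic('top','t1'); lm('top','tray_handle','tray_in','lid_handle'); pic('scene','s1'); lm('scene','tray_handle','tray_in','lid_handle')
E
```

```text
clock: 3.43
eef_pos: [555.6, -250.5, 42.2]
ee_rot: [2.232, 2.209, 0.001]
wrist_force: [0.6, 0.1, -0.4]
width: 63.6
grasp_force: 0.0
clock: 3.85
eef_pos: [555.4, -250.4, 41.8]
ee_rot: [2.23, 2.209, 0.001]
wrist_force: [-0.7, 0.4, 6.0]
width: 10.4
grasp_force: 49.0
clock: 4.27
eef_pos: [474.5, -251.7, 41.8]
ee_rot: [2.23, 2.207, -0.0]
wrist_force: [1.4, -4.6, 2.7]
width: 10.4
grasp_force: 50.8
clock: 4.68
eef_pos: [424.1, -252.6, 41.7]
ee_rot: [2.231, 2.206, -0.002]
wrist_force: [-0.9, -6.6, 4.2]
width: 10.1
grasp_force: 51.1
clock: 5.1
eef_pos: [422.9, -248.2, 119.1]
ee_rot: [-2.226, -2.207, 0.001]
wrist_force: [1.3, -2.0, 1.0]
width: 70.4
grasp_force: 0.0
clock: 5.52
eef_pos: [426.0, -250.2, 242.6]
ee_rot: [2.229, 2.208, 0.002]
wrist_force: [0.8, 0.4, -1.1]
width: 85.5
grasp_force: 0.0
t 5.52 tcp [ 426.  -250.2  242.6] rot [2.2 2.2 0. ] w 85.5 F [ 0.8  0.4 -1.1] g 0.0
tool y dir angle -0.01 tilt z [ 0. -0. -1.]
tray_handle [([425.0, -252.0, 50.0], 0.71)]
tray_in [([530.0, -250.0, 6.0], 0.83)]
lid_handle []
tray_handle [([548.0, 150.0, 0.0], 0.71), ([422.0, -257.0, 56.0], 0.58), ([530.0, -45.0, -0.0], 0.21)]
tray_in [([535.0, -250.0, 3.0], 0.58)]
lid_handle [([540.0, 66.0, 122.0], 0.97)]
```

```bash
python3 -m inch '[[[0.04,0.11,0],[0,0,-0.53],1],[[0.04,0.11,0],[0,0,-0.53],1],[[0.04,0.11,0],[0,0,-0.53],1],[[0.04,0.11,0],[0,0,-0.53],1],[[0.04,0.11,0],[0,0,-0.53],1]]'
python3 -m inch '[[[0.04,0.11,0],[0,0,-0.53],1],[[0.04,0.11,0],[0,0,-0.53],1],[[0.04,0.11,0],[0,0,-0.53],1],[[0.04,0.11,0],[0,0,-0.53],1],[[0.04,0.11,0],[0,0,-0.53],1]]'
python3 -m inch '[[[0.034,0.098,0],[0,0,-0.53],1],[[0.034,0.098,0],[0,0,-0.53],1],[[0.034,0.098,0],[0,0,-0.53],1],[[0.034,0.098,0],[0,0,-0.53],1],[[0.034,0.098,-0.04],[0,0,-0.53],1]]'
python3 - <<'E'
from h import *
st();yaw(); pic('wrist','w3'); lm('wrist','lid_handle','lid_hinge','case');print(proj('wrist',(540,69,119)))
E
```

```text
clock: 6.33
eef_pos: [465.6, -136.1, 240.1]
ee_rot: [-2.733, -1.547, -0.001]
wrist_force: [0.2, 0.6, -0.2]
width: 85.2
grasp_force: 0.0
clock: 6.75
eef_pos: [505.3, -25.6, 239.9]
ee_rot: [-3.042, -0.777, -0.0]
wrist_force: [0.1, -0.6, 0.3]
width: 85.2
grasp_force: 0.0
clock: 7.17
eef_pos: [543.1, 72.0, 205.7]
ee_rot: [-3.138, 0.05, -0.017]
wrist_force: [1.4, 0.5, 0.4]
width: 85.1
grasp_force: 0.0
t 7.17 tcp [543.1  72.  205.7] rot [-3.1  0.1 -0. ] w 85.1 F [1.4 0.5 0.4] g 0.0
tool y dir angle -1.603 tilt z [ 0.  0. -1.]
lid_handle [([542.0, 71.0, 120.0], 0.67), ([527.0, -50.0, -3.0], 0.45)]
lid_hinge []
case [([543.0, 146.0, -6.0], 0.77)]
[278.2 203. ]
```

View pics/w3.png

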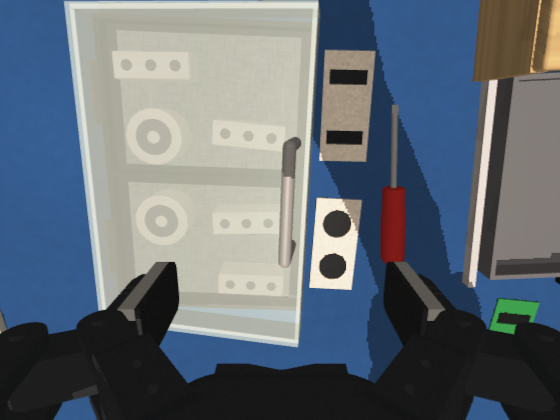

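Seen through the lid, the near compartment (lower half) has a wheel at (162,220) and rails at (250,222) and (252,280). The far one has a wheel at (153,137) and rails at (150,65) and (250,133). The wrong parts are the two near rails and the far wheel. The bar runs from (293,145) to (285,262).

Run:
```python
from h import *
for uv,z in [((349,105),2),((336,245),2),((293,145),119),((285,262),119),((250,222),39),((252,280),39),((153,137),39)]: print(uv,unproj('wrist',uv,z))
```

```text
(349, 105) [608.5  -3.9   2. ]
(336, 245) [456.7   6.7   2. ]
(293, 145) [582.3  57.3 119. ]
(285, 262) [492.2  65.  119. ]
(250, 222) [499.1  98.7  39. ]
(252, 280) [435.1  99.9  39. ]
(153, 137) [584.7 184.6  39. ]
```

```bash
python3 -m inch '[[[-0.003,-0.005,-0.04],[0,0,-0.04],1],[[-0.003,-0.005,-0.075],[0,0,-0.04],0.8],[[-0.003,-0.005,-0.102],[0,0,-0.04],0.6],[[-0.003,-0.005,-0.102],[0,0,-0.04],0.4],[[-0.003,-0.005,-0.102],[0,0,-0.04],0.3]]' 30
python3 - <<'E'
from h import *
st();yaw(); pic('wrist','w4'); lm('wrist','lid_handle')
E
```

```text
clock: 7.78
eef_pos: [535.8, 62.7, 99.1]
ee_rot: [3.14, -0.107, -0.001]
wrist_force: [-0.5, -0.2, 0.5]
width: 38.6
grasp_force: 0.0
t 7.78 tcp [535.8  62.7  99.1] rot [ 3.1 -0.1 -0. ] w 38.6 F [-0.5 -0.2  0.5] g 0.0
tool y dir angle -1.639 tilt z [-0.  0. -1.]
lid_handle [([543.0, 70.0, 120.0], 0.56)]
```

View pics/w4.png

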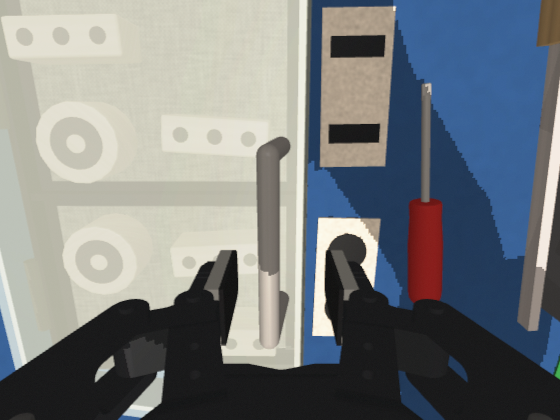

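The bar (column 269) lies a little left of the finger mid (column 283), so I'll shift +6 mm in y and close.

```bash
python3 -m inch '[[[0.004,0.006,0],[0,0,0],0.3],[[0.004,0.006,0],[0,0,0],0.2],[[0.004,0.006,0],[0,0,0],0],[[0.004,0.006,0],[0,0,0],0],[[0.004,0.006,0],[0,0,0],0]]' 30
python3 -m inch '[[[0,0,0],[0,0,0],0],[[0,0,0],[0,0,0],0],[[0,0,0],[0,0,0],0],[[0,0,0],[0,0,0],0],[[0,0,0],[0,0,0],0]]' 30
python3 - <<'E'
from h import *
o=st()
p=np.array(o['eef_pos'])+[0,0,19]
psi=-0.07
# hinge from handle height
r=np.hypot(198,72); a0=np.arctan2(72,198)
s=np.arcsin((p[2]-20)/r); print('lid',s-a0)
n=np.array([-np.sin(psi),np.cos(psi),0])  # +y case
h=p+n*r*np.cos(s); h[2]=20; print('hinge',h,'case',h-105*n)
for q in np.arange(0.1,1.9,0.15):
    a=q+a0; d=h-n*r*np.cos(a)+[0,0,r*np.sin(a)]-p; print(round(q,2),d/1000*1.0 if 0 else (d/1000).round(3).tolist() , np.round(d,0))
E
```

```text
clock: 8.3
eef_pos: [540.0, 68.9, 98.8]
ee_rot: [3.14, -0.109, 0.002]
wrist_force: [0.8, -0.4, 0.8]
width: -0.0
grasp_force: 0.4
clock: 8.72
eef_pos: [539.6, 68.9, 98.3]
ee_rot: [3.14, -0.109, -0.0]
wrist_force: [1.4, -0.9, 0.8]
width: -0.2
grasp_force: 0.5
t 8.72 tcp [539.6  68.9  98.3] rot [ 3.1 -0.1 -0. ] w -0.2 F [ 1.4 -0.9  0.8] g 0.5
lid 0.13115022126724646
hinge [552.6 255.3  20. ] case [545.3 150.6  20. ]
0.1 [-0.0, -0.003, -0.006] [-0. -3. -6.]
0.25 [0.001, 0.013, 0.021] [ 1. 13. 21.]
0.4 [0.002, 0.032, 0.046] [ 2. 32. 46.]
0.55 [0.004, 0.056, 0.068] [ 4. 56. 68.]
0.7 [0.006, 0.082, 0.085] [ 6. 82. 85.]
0.85 [0.008, 0.11, 0.099] [  8. 110.  99.]
1.0 [0.01, 0.14, 0.108] [ 10. 140. 108.]
1.15 [0.012, 0.171, 0.113] [ 12. 171. 113.]
1.3 [0.014, 0.203, 0.113] [ 14. 203. 113.]
1.45 [0.016, 0.234, 0.108] [ 16. 234. 108.]
1.6 [0.019, 0.264, 0.099] [ 19. 264.  99.]
1.75 [0.02, 0.292, 0.085] [ 20. 292.  85.]
```

Run:
```python
from h import *
pic('wrist','w5'); lm('wrist','lid_handle'); pic('scene','s5'); lm('scene','lid_handle')
a=cv2.imread('pics/w5.png');b=cv2.imread('pics/s5.png')[80:290,180:460]
cv2.imwrite('pics/m5.png',np.hstack([cv2.resize(a,(400,300)),cv2.resize(b,(400,300))]))
for z in (90,105,118,125): print(z,proj('scene',(540,69,z)))
```

```text
lid_handle [([540.0, 70.0, 118.0], 0.91)]
lid_handle [([542.0, 67.0, 122.0], 0.69), ([633.0, -250.0, -4.0], 0.51)]
90 [333.9 189.5]
105 [334.2 185.5]
118 [334.5 182. ]
125 [334.7 180. ]
```

View pics/m5.png

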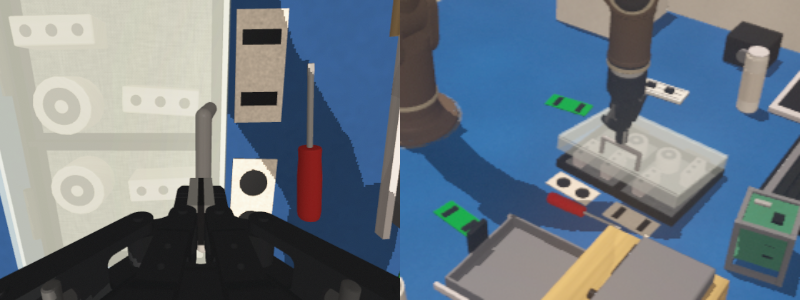

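Run:
```python
from h import *
c=bot.get_calibration('wrist'); Rm=np.array(c['R']); o=-Rm.T@np.array(c['t']); print(c['K'],'cam',o,'axis',Rm[2])
print('tcp px',proj('wrist',bot.get_obs()['eef_pos']), proj('wrist',np.array(bot.get_obs()['eef_pos'])+[0,0,19]))
for z in (92,105,118): print(z,unproj('wrist',(287,150),z), [proj('wrist',(x,y,z)) for x,y in ((540,69),(582,60),(495,67))])
a=cv2.imread('pics/w5.png')[120:400,180:400]; b=cv2.imread('pics/s5.png')[140:230,280:400]
cv2.imwrite('pics/m6.png',np.hstack([cv2.resize(a,(440,560)),cv2.resize(b,(360,560))]))
```

```text
[[346.8   0.  280.8]
 [  0.  346.8 206.3]
 [  0.    0.    1. ]] cam [609.5  63.7 265.5] axis [-0.3  0.  -1. ]
tcp px [279.7 248.5] [279.6 264.3]
92 [589.2  61.9  92. ] [array([279.6, 243.2]), array([291.6, 164.2]), array([288.6, 316.3])]
105 [590.8  62.  105. ] [array([279.6, 252.9]), array([292.5, 168.6]), array([289.2, 330.3])]
118 [592.3  62.1 118. ] [array([279.5, 264.2]), array([293.5, 173.6]), array([289.8, 346.3])]
```

View pics/m6.png

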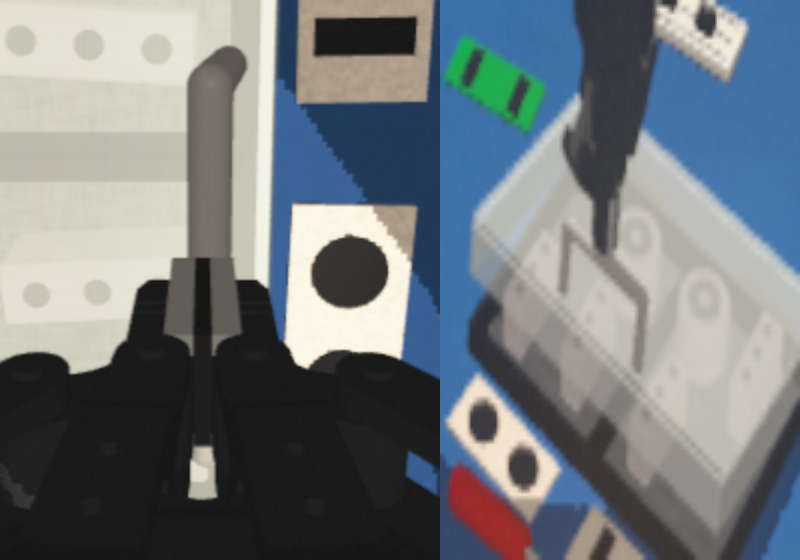

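The closed fingertips end about 20–25 mm above where the reported TCP would put them. The scene and wrist views both show the tips just above the bar. I'll reopen, go lower and close again.

```bash
python3 -m inch '[[[0,0,0.01],[0,0,0],0.4],[[0,0,0.01],[0,0,0],0.4],[[0,0,0.01],[0,0,0],0.4],[[0,0,-0.01],[0,0,0],0.4],[[0,0,-0.015],[0,0,0],0.4]]' 30
python3 -m inch '[[[0,0,-0.002],[0,0,0],0.3],[[0,0,-0.002],[0,0,0],0],[[0,0,-0.002],[0,0,0],0],[[0,0,-0.002],[0,0,0],0],[[0,0,-0.002],[0,0,0],0]]' 30
python3 -m inch '[[[0,0,0],[0,0,0],0],[[0,0,0],[0,0,0],0],[[0,0,0],[0,0,0],0],[[0,0,0],[0,0,0],0],[[0,0,0],[0,0,0],0]]' 30
```

```text
clock: 9.33
eef_pos: [538.6, 68.7, 81.8]
ee_rot: [3.139, -0.109, -0.003]
wrist_force: [-1.0, -0.8, -1.4]
width: 33.8
grasp_force: 0.0
clock: 9.75
eef_pos: [539.1, 67.5, 81.3]
ee_rot: [3.138, -0.11, -0.002]
wrist_force: [-1.6, -5.1, -1.3]
width: 8.7
grasp_force: 29.5
clock: 10.17
eef_pos: [539.1, 67.6, 81.3]
ee_rot: [3.138, -0.11, -0.002]
wrist_force: [-2.3, -5.8, -0.9]
width: 8.8
grasp_force: 29.5
```

```bash
python3 -m inch '[[[0,0.002,0.004],[0,0,0],0],[[0,0.005,0.01],[0,0,0],0],[[0.001,0.01,0.016],[0,0,0],0],[[0.001,0.013,0.021],[0,0,0],0],[[0.001,0.013,0.021],[0,0,0],0]]' 40
python3 -m inch '[[[0,0.005,0.007],[0,0,0],0],[[0.001,0.01,0.014],[0,0,0],0],[[0.001,0.015,0.02],[0,0,0],0],[[0.001,0.02,0.025],[0,0,0],0],[[0.001,0.02,0.025],[0,0,0],0]]' 40
python3 - <<'E'
from h import *
st(); pic('scene','s7'); lm('scene','lid_handle'); pic('top','t7'); lm('top','lid_handle')
E
```

```text
clock: 10.58
eef_pos: [540.1, 81.1, 103.9]
ee_rot: [3.137, -0.109, -0.001]
wrist_force: [-5.2, -8.2, 5.4]
width: 8.8
grasp_force: 28.6
clock: 11.0
eef_pos: [541.5, 101.6, 129.4]
ee_rot: [3.138, -0.108, 0.001]
wrist_force: [-4.5, -8.0, 7.7]
width: 8.2
grasp_force: 40.5
t 11.0 tcp [541.5 101.6 129.4] rot [ 3.1 -0.1  0. ] w 8.2 F [-4.5 -8.   7.7] g 40.5
lid_handle [([544.0, 103.0, 167.0], 0.79), ([534.0, -251.0, 4.0], 0.55)]
lid_handle [([546.0, 102.0, 164.0], 0.82)]
```

```bash
python3 -m inch '[[[0.001,0.014,0.014],[0,0,0],0],[[0.002,0.03,0.027],[0,0,0],0],[[0.004,0.05,0.039],[0,0,0],0],[[0.005,0.065,0.047],[0,0,0],0],[[0.006,0.078,0.053],[0,0,0],0]]' 40
python3 -m inch '[[[0.001,0.018,0.006],[0,0,0],0],[[0.002,0.037,0.01],[0,0,0],0],[[0.004,0.061,0.014],[0,0,0],0],[[0.005,0.077,0.014],[0,0,0],0],[[0.006,0.093,0.014],[0,0,0],0]]' 40
python3 -m inch '[[[0.001,0.019,-0.002],[0,0,0],0],[[0.002,0.037,-0.006],[0,0,0],0],[[0.004,0.061,-0.014],[0,0,0],0],[[0.005,0.075,-0.02],[0,0,0],0],[[0.006,0.089,-0.028],[0,0,0],0]]' 40
python3 - <<'E'
from h import *
st(); pic('scene','s8'); lm('scene','lid_handle'); pic('top','t8'); lm('top','lid_handle')
E
```

```text
clock: 11.62
eef_pos: [547.1, 180.4, 183.2]
ee_rot: [3.138, -0.108, 0.001]
wrist_force: [-3.3, -5.9, 7.8]
width: 8.6
grasp_force: 39.6
clock: 12.03
eef_pos: [553.7, 274.9, 196.0]
ee_rot: [-3.139, 0.107, -0.003]
wrist_force: [2.8, -3.7, -9.0]
width: 8.2
grasp_force: 38.8
clock: 12.45
eef_pos: [560.0, 364.1, 167.4]
ee_rot: [-3.138, 0.107, -0.003]
wrist_force: [1.2, -2.2, 1.0]
width: 8.0
grasp_force: 39.4
t 12.45 tcp [560.  364.1 167.4] rot [-3.1  0.1 -0. ] w 8.0 F [ 1.2 -2.2  1. ] g 39.4
lid_handle [([559.0, 368.0, 203.0], 0.76)]
lid_handle [([503.0, 107.0, 22.0], 0.74), ([541.0, -456.0, 1.0], 0.73), ([566.0, 366.0, 200.0], 0.68), ([458.0, 11.0, -0.0], 0.31)]
```

View pics/t8.png

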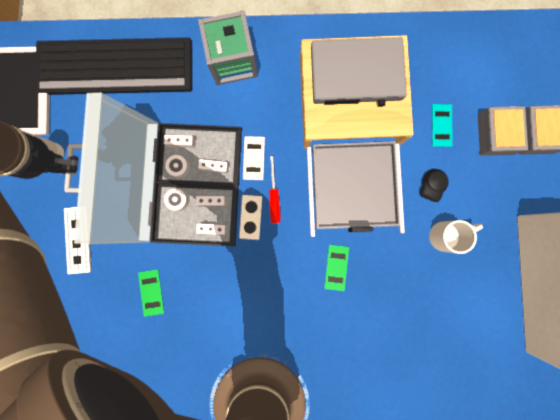

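The lid stands open at about 1.75 rad and the tray is out. Parts in this picture: near wheel at (176,199), near rails at (210,201) and (210,229), far rails at (178,139) and (214,165), far wheel at (177,165). Next I'll release and go above the near rails.

```bash
python3 -m inch '[[[0,0,0],[0,0,0],0.3],[[0,0,0],[0,0,0],0.3],[[0,0,0.02],[0,0,0],0.3],[[0,0,0.05],[0,0,0],0.3],[[0,0,0.09],[0,0,0],0.3]]' 40
python3 -m inch '[[[0,0,0.04],[0,0,0],0.3],[[0,-0.03,0.06],[0,0,0],0.4],[[-0.01,-0.07,0.06],[0,0,0.12],0.5],[[-0.02,-0.11,0.06],[0,0,0.24],0.5],[[-0.03,-0.15,0.06],[0,0,0.36],0.5]]' 60
python3 -m inch '[[[0,-0.04,0],[0,0,0.12],0.5],[[-0.01,-0.08,0],[0,0,0.24],0.5],[[-0.02,-0.1,0],[0,0,0.36],0.5],[[-0.03,-0.115,0],[0,0,0.48],0.5],[[-0.03,-0.115,0],[0,0,0.6],0.5]]'
python3 -m inch '[[[0,0,-0.03],[0,0,0.12],0.5],[[0,0,-0.06],[0,0,0.24],0.5],[[0,0,-0.09],[0,0,0.36],0.5],[[0,0,-0.12],[0,0,0.48],0.5],[[0,0,-0.14],[0,0,0.6],0.5]]'
python3 - <<'E'
from h import *
st();yaw(); pic('wrist','w9'); lm('wrist','rail1_center','wheel1_center','lid_handle'); pic('top','t9'); lm('top','rail1_center','wheel1_center')
E
```

```text
clock: 13.07
eef_pos: [557.8, 360.6, 254.5]
ee_rot: [3.136, -0.108, -0.008]
wrist_force: [1.4, -0.1, 0.3]
width: 25.1
grasp_force: 0.0
clock: 13.48
eef_pos: [528.4, 210.6, 316.5]
ee_rot: [3.107, 0.465, -0.0]
wrist_force: [0.4, -1.0, 0.2]
width: 42.5
grasp_force: 0.0
clock: 13.9
eef_pos: [497.9, 92.6, 316.7]
ee_rot: [2.833, 1.354, -0.002]
wrist_force: [0.5, 0.2, -0.2]
width: 42.9
grasp_force: 0.0
clock: 14.32
eef_pos: [497.8, 96.5, 174.0]
ee_rot: [-2.301, -2.137, 0.003]
wrist_force: [0.7, 0.3, -0.3]
width: 42.5
grasp_force: 0.0
t 14.32 tcp [497.8  96.5 174. ] rot [-2.3 -2.1  0. ] w 42.5 F [ 0.7  0.3 -0.3] g 0.0
tool y dir angle -0.074 tilt z [-0. -0. -1.]
rail1_center [([435.0, 111.0, 22.0], 0.91)]
wheel1_center [([529.0, -48.0, 2.0], 0.21)]
lid_handle [([594.0, 96.0, 20.0], 0.39)]
rail1_center [([433.0, 111.0, 20.0], 0.81)]
wheel1_center [([655.0, 190.0, 24.0], 0.57), ([545.0, 151.0, 1.0], 0.29)]
```

View pics/w9.png

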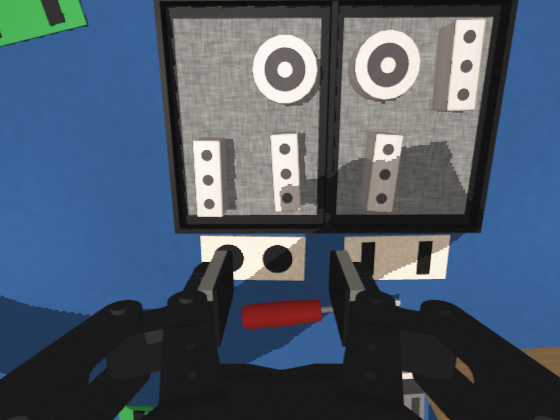

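Right is +x and up is +y here. The wrong rails' tops are centred at (208,178) and (286,172), and the wrong far wheel's top at (388,64).

Run:
```python
from h import *
for uv in [(208,178),(286,172),(388,64),(284,69),(384,172),(464,66)]: print(uv,unproj('wrist',uv,39))
for uv in [(208,141),(208,216),(285,133),(287,211)]: print(uv,unproj('wrist',uv,39))
```

```text
(208, 178) [437.5 110.7  39. ]
(286, 172) [507.7 110.3  39. ]
(388, 64) [598.4 193.   39. ]
(284, 69) [512.8 196.2  39. ]
(384, 172) [595.  103.1  39. ]
(464, 66) [660.9 186.3  39. ]
(208, 141) [442.1 143.2  39. ]
(208, 216) [432.5  75.3  39. ]
(285, 133) [509.5 144.5  39. ]
(287, 211) [505.7  74.   39. ]
```

```bash
python3 -m inch '[[[-0.03,0.007,0],[0,0,-0.05],0.5],[[-0.062,0.014,-0.03],[0,0,-0.05],0.5],[[-0.062,0.014,-0.065],[0,0,-0.05],0.5],[[-0.062,0.014,-0.1],[0,0,-0.05],0.5],[[-0.062,0.014,-0.12],[0,0,-0.05],0.5]]' 60
python3 -m inch '[[[0,0,-0.02],[0,0,0],0.5],[[0,0,-0.03],[0,0,0],0.5],[[0,0,-0.04],[0,0,0],0.5],[[0,0,-0.04],[0,0,0],0.5],[[0,0,-0.04],[0,0,0],0.5]]'
python3 - <<'E'
from h import *
st();yaw(); pic('wrist','w10')
E
```

```text
clock: 15.08
eef_pos: [437.0, 110.7, 55.1]
ee_rot: [2.362, 2.07, -0.0]
wrist_force: [0.5, -0.5, -0.1]
width: 42.5
grasp_force: 0.0
clock: 15.5
eef_pos: [438.1, 111.3, 16.9]
ee_rot: [2.361, 2.072, 0.001]
wrist_force: [0.1, -0.1, -0.4]
width: 42.3
grasp_force: 0.0
t 15.5 tcp [438.1 111.3  16.9] rot [2.4 2.1 0. ] w 42.3 F [ 0.1 -0.1 -0.4] g 0.0
tool y dir angle -0.13 tilt z [ 0.  0. -1.]
```

View pics/w10.png

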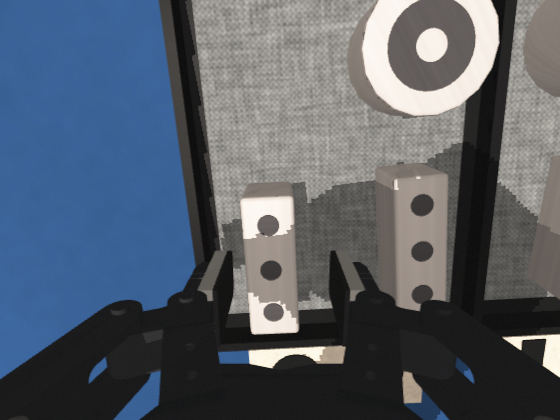

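The rail (top centre at (271,258)) lies between the pads, slightly left of their mid (281). I'll shift −4 mm in x, lower and grip.

```bash
python3 -m inch '[[[-0.004,0.002,-0.005],[0,0,0],0.5],[[-0.004,0.002,-0.009],[0,0,0],0.5],[[-0.004,0.002,-0.012],[0,0,0],0.5],[[-0.004,0.002,-0.012],[0,0,0],0.3],[[-0.004,0.002,-0.012],[0,0,0],0.2]]' 60
python3 -m inch '[[[0,0,0],[0,0,0],0.1],[[0,0,0],[0,0,0],0.1],[[0,0,0],[0,0,0],0.1],[[0,0,0],[0,0,0],0.1],[[0,0,0],[0,0,0],0.1]]' 60
```

```text
clock: 15.97
eef_pos: [433.6, 112.9, 4.4]
ee_rot: [2.361, 2.073, -0.0]
wrist_force: [-2.5, -1.2, 5.8]
width: 22.5
grasp_force: 58.0
clock: 16.38
eef_pos: [433.7, 113.0, 4.5]
ee_rot: [2.361, 2.072, 0.0]
wrist_force: [-1.5, -0.6, 5.4]
width: 22.2
grasp_force: 58.8
```

```bash
python3 -m inch '[[[0,0,0.02],[0,0,0],0.1],[[0,0,0.05],[0,0,0],0.1],[[0,0,0.08],[0,0,0],0.1],[[0,0,0.11],[0,0,0],0.1],[[0,-0.01,0.13],[0,0,0],0.1]]' 60
python3 -m inch '[[[0.003,-0.03,0],[0,0,0.03],0.1],[[0.006,-0.06,0],[0,0,0.06],0.1],[[0.009,-0.095,0],[0,0,0.09],0.1],[[0.012,-0.13,0],[0,0,0.13],0.1],[[0.015,-0.165,0],[0,0,0.13],0.1]]' 60
python3 -m inch '[[[0.003,-0.035,0],[0,0,0],0.1],[[0.006,-0.07,0],[0,0,0],0.1],[[0.009,-0.105,0],[0,0,0],0.1],[[0.012,-0.14,0],[0,0,0],0.1],[[0.015,-0.175,0],[0,0,0],0.1]]' 60
python3 -m inch '[[[0.003,-0.03,0],[0,0,0],0.1],[[0.006,-0.053,0],[0,0,0],0.1],[[0.006,-0.063,0],[0,0,0],0.1],[[0.006,-0.063,-0.02],[0,0,0],0.1],[[0.006,-0.063,-0.05],[0,0,0],0.1]]' 60
```

```text
clock: 16.8
eef_pos: [434.3, 105.0, 136.8]
ee_rot: [2.358, 2.075, 0.005]
wrist_force: [1.1, 0.4, -0.8]
width: 21.8
grasp_force: 58.6
clock: 17.22
eef_pos: [448.3, -63.7, 134.3]
ee_rot: [2.218, 2.224, 0.0]
wrist_force: [0.9, -0.4, -0.4]
width: 22.1
grasp_force: 58.5
clock: 17.63
eef_pos: [463.2, -238.9, 134.0]
ee_rot: [-2.222, -2.221, 0.0]
wrist_force: [0.9, 0.2, -0.8]
width: 22.1
grasp_force: 58.5
clock: 18.05
eef_pos: [471.4, -301.4, 85.8]
ee_rot: [2.22, 2.216, 0.002]
wrist_force: [0.1, 0.5, -1.3]
width: 22.0
grasp_force: 58.6
```

```bash
python3 -m inch '[[[0,0,-0.03],[0,0,0],0.1],[[0,0,-0.055],[0,0,0],0.1],[[0,0,-0.068],[0,0,0],0.1],[[0,0,-0.075],[0,0,0],0.1],[[0,0,-0.077],[0,0,0],0.1]]' 60
python3 -m inch '[[[0,0,0],[0,0,0],0.1],[[0,0,0],[0,0,0],0.5],[[0,0,0],[0,0,0],0.5],[[0,0,0],[0,0,0],0.5],[[0,0,0.03],[0,0,0],0.5]]' 60
python3 -m inch '[[[0,0,0.04],[0,0,0],0.5],[[0.003,0.03,0.08],[0,0,0],0.5],[[0.006,0.07,0.1],[0,0,0],0.5],[[0.01,0.11,0.1],[0,0,0],0.5],[[0.012,0.15,0.1],[0,0,0],0.5]]' 60
python3 -m inch '[[[0.003,0.04,0],[0,0,-0.01],0.5],[[0.006,0.08,0],[0,0,-0.02],0.5],[[0.009,0.12,0],[0,0,-0.04],0.5],[[0.012,0.16,0],[0,0,-0.05],0.5],[[0.014,0.195,0],[0,0,-0.05],0.5]]'
python3 - <<'E'
from h import *
st();yaw(); pic('wrist','w11'); lm('wrist','rail1_center','wheel1_center'); pic('top','t11'); lm('top','rail1_center')
E
```

```text
clock: 18.47
eef_pos: [469.0, -298.8, 6.0]
ee_rot: [-2.219, -2.221, 0.0]
wrist_force: [-0.6, 0.5, -1.0]
width: 22.0
grasp_force: 58.5
clock: 18.88
eef_pos: [466.8, -298.7, 34.1]
ee_rot: [-2.217, -2.217, 0.002]
wrist_force: [-0.9, -0.7, -0.5]
width: 42.6
grasp_force: 0.0
clock: 19.3
eef_pos: [482.9, -156.0, 140.3]
ee_rot: [2.22, 2.215, 0.003]
wrist_force: [1.2, -0.4, 0.0]
width: 42.5
grasp_force: 0.0
clock: 19.72
eef_pos: [495.4, 41.2, 138.3]
ee_rot: [2.275, 2.164, 0.003]
wrist_force: [0.4, 0.3, -0.5]
width: 42.7
grasp_force: 0.0
t 19.72 tcp [495.4  41.2 138.3] rot [2.3 2.2 0. ] w 42.7 F [ 0.4  0.3 -0.5] g 0.0
tool y dir angle -0.05 tilt z [ 0.  0. -1.]
rail1_center []
wheel1_center [([593.0, 101.0, 20.0], 0.48)]
rail1_center [([472.0, -304.0, 18.0], 0.88)]
```

View pics/t11.png

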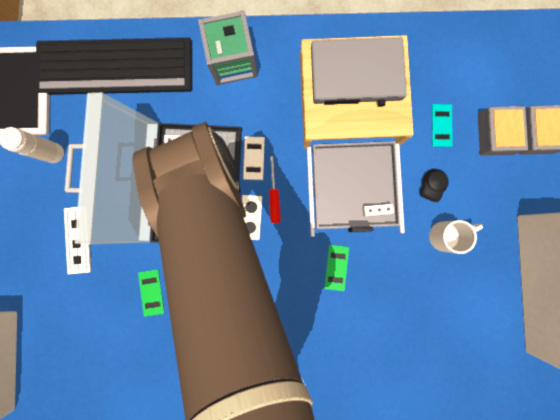

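The first rail lies in the tray at (379,210). Next is rail B.

```bash
python3 -m inch '[[[0.003,0.02,0],[0,0,0],0.5],[[0.006,0.04,0],[0,0,0],0.5],[[0.01,0.06,-0.01],[0,0,0],0.5],[[0.01,0.07,-0.04],[0,0,0],0.5],[[0.01,0.07,-0.07],[0,0,0],0.5]]' 60
python3 - <<'E'
from h import *
st(); im=pic('wrist','w12'); lm('wrist','rail1_center','wheel1_center');lm('wrist','rail1_center',f=bot.recognise)
print(proj('wrist',(506,110,39)))
g=im.max(2); _,b=cv2.threshold(g,140,255,0); n,l,s,c=cv2.connectedComponentsWithStats(b)
for i in range(1,n):
    if s[i,4]>800: print(s[i],c[i],unproj('wrist',c[i],39))
E
```

```text
clock: 20.38
eef_pos: [507.0, 109.5, 67.8]
ee_rot: [2.275, 2.163, 0.006]
wrist_force: [0.6, 0.6, -0.9]
width: 42.7
grasp_force: 0.0
t 20.38 tcp [507.  109.5  67.8] rot [2.3 2.2 0. ] w 42.7 F [ 0.6  0.6 -0.9] g 0.0
rail1_center []
wheel1_center []
rail1_center []
[280.3 222.2]
[    0     0   116   378 33584] [ 47.2 180.7] [373.5 142.   39. ]
[  112     0   218   280 38799] [218.1 130.1] [474.5 165.2  39. ]
[  352     2   208   250 22266] [460.9 100.6] [606.9 173.9  39. ]
[ 391  174   56  109 3155] [418.  226.9] [587.8 102.8  39. ]
[ 460  251  100  125 3853] [528.9 325.5] [663.5  31.1  39. ]
[ 217  303   83   60 2967] [259.6 332. ] [488.5  35.1  39. ]
```

View pics/w12.png

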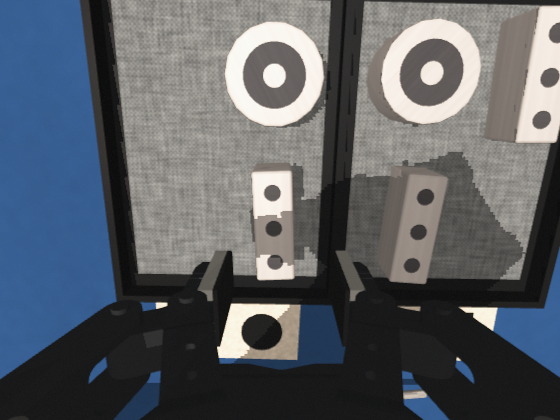

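Rail B's top centre is at (273,228), a few mm left of the finger mid. The wrong wheel is at (431,72). I'll shift −5 mm in x and grip.

```bash
python3 -c "
from h import *
print(unproj('wrist',(273,228),39),unproj('wrist',(431,72),39))"
python3 -m inch '[[[-0.005,0,-0.02],[0,0,0],0.5],[[-0.005,0,-0.04],[0,0,0],0.5],[[-0.005,0,-0.055],[0,0,0],0.5],[[-0.005,0,-0.063],[0,0,0],0.5],[[-0.005,0,-0.063],[0,0,0],0.4]]' 60
python3 -m inch '[[[0,0,0],[0,0,0],0.2],[[0,0,0],[0,0,0],0.1],[[0,0,0],[0,0,0],0.1],[[0,0,0],[0,0,0],0.1],[[0,0,0],[0,0,0],0.1]]' 60
```

```text
[501.5 106.6  39. ] [589.8 189.3  39. ]
clock: 21.0
eef_pos: [500.6, 107.4, 4.4]
ee_rot: [2.278, 2.163, -0.001]
wrist_force: [-0.3, 0.7, 1.3]
width: 34.6
grasp_force: 0.0
clock: 21.42
eef_pos: [501.4, 108.2, 5.6]
ee_rot: [2.276, 2.163, 0.002]
wrist_force: [0.4, -2.2, 6.8]
width: 21.7
grasp_force: 59.8
```

```bash
python3 -m inch '[[[0,0,0.02],[0,0,0],0.1],[[0,0,0.05],[0,0,0],0.1],[[0,0,0.08],[0,0,0],0.1],[[0,0,0.11],[0,0,0],0.1],[[0,-0.01,0.13],[0,0,0],0.1]]' 60
python3 -m inch '[[[0.003,-0.03,0],[0,0,0.01],0.1],[[0.006,-0.06,0],[0,0,0.02],0.1],[[0.009,-0.095,0],[0,0,0.03],0.1],[[0.012,-0.13,0],[0,0,0.04],0.1],[[0.013,-0.165,0],[0,0,0.05],0.1]]' 60
python3 -m inch '[[[0.003,-0.035,0],[0,0,0],0.1],[[0.006,-0.07,0],[0,0,0],0.1],[[0.009,-0.105,0],[0,0,0],0.1],[[0.012,-0.14,0],[0,0,0],0.1],[[0.013,-0.175,0],[0,0,0],0.1]]' 60
python3 -m inch '[[[0.002,-0.03,0],[0,0,0],0.1],[[0.003,-0.05,0],[0,0,0],0.1],[[0.003,-0.06,0],[0,0,0],0.1],[[0.003,-0.06,-0.02],[0,0,0],0.1],[[0.003,-0.06,-0.05],[0,0,0],0.1]]' 60
python3 -m inch '[[[0,0,-0.03],[0,0,0],0.1],[[0,0,-0.055],[0,0,0],0.1],[[0,0,-0.068],[0,0,0],0.1],[[0,0,-0.073],[0,0,0],0.1],[[0,0,-0.076],[0,0,0],0.1]]' 60
```

```text
clock: 21.83
eef_pos: [501.0, 101.1, 137.7]
ee_rot: [2.272, 2.168, 0.007]
wrist_force: [0.2, 0.3, -0.5]
width: 22.0
grasp_force: 58.9
clock: 22.25
eef_pos: [513.6, -67.9, 135.0]
ee_rot: [2.219, 2.222, 0.002]
wrist_force: [1.4, 0.6, -1.5]
width: 21.8
grasp_force: 58.9
clock: 22.67
eef_pos: [526.5, -243.2, 134.9]
ee_rot: [2.22, 2.221, 0.001]
wrist_force: [1.5, 1.1, -0.9]
width: 21.8
grasp_force: 58.9
clock: 23.08
eef_pos: [531.5, -302.4, 86.8]
ee_rot: [2.218, 2.216, 0.004]
wrist_force: [0.6, -0.2, -0.6]
width: 21.8
grasp_force: 59.0
clock: 23.5
eef_pos: [529.5, -300.7, 8.1]
ee_rot: [-2.22, -2.222, -0.001]
wrist_force: [0.2, 0.3, -0.9]
width: 21.7
grasp_force: 58.9
```

```bash
python3 -m inch '[[[0,0,0],[0,0,0],0.1],[[0,0,0],[0,0,0],0.5],[[0,0,0],[0,0,0],0.5],[[0,0,0],[0,0,0],0.5],[[0,0,0.03],[0,0,0],0.5]]' 60
python3 -m inch '[[[0,0,0.04],[0,0,0],0.5],[[0,0.03,0.08],[0,0,0],0.6],[[0,0.07,0.1],[0,0,0],0.78],[[0,0.11,0.1],[0,0,0],0.78],[[0,0.15,0.1],[0,0,0],0.78]]' 60
python3 -m inch '[[[0.005,0.04,0],[0,0,-0.02],0.78],[[0.01,0.08,0],[0,0,-0.04],0.78],[[0.015,0.12,0],[0,0,-0.06],0.78],[[0.02,0.16,0],[0,0,-0.07],0.78],[[0.03,0.2,0],[0,0,-0.07],0.78]]'
python3 -m inch '[[[0.008,0.035,0],[0,0,0],0.78],[[0.016,0.07,0],[0,0,0],0.78],[[0.024,0.105,0],[0,0,0],0.78],[[0.028,0.13,0],[0,0,0],0.78],[[0.03,0.137,-0.02],[0,0,0],0.78]]'
python3 - <<'E'
from h import *
st();yaw(); im=pic('wrist','w13'); lm('wrist','wheel3_center','rail1_center'); print(proj('wrist',(590,189,39)))
pic('top','t13'); lm('top','rail1_center')
g=cv2.GaussianBlur(cv2.cvtColor(im,6),(5,5),0)
r=cv2.HoughCircles(g,cv2.HOUGH_GRADIENT,1.2,60,param1=120,param2=40,minRadius=25,maxRadius=70)
if r is not None:
  for q in r[0]: print(q,unproj('wrist',q[:2],39))
E
```

```text
clock: 23.92
eef_pos: [526.1, -300.4, 34.5]
ee_rot: [-2.217, -2.217, 0.003]
wrist_force: [-1.2, -0.2, -0.8]
width: 42.8
grasp_force: 0.0
clock: 24.33
eef_pos: [530.6, -157.1, 141.3]
ee_rot: [2.22, 2.215, 0.004]
wrist_force: [0.1, 0.7, -0.4]
width: 66.4
grasp_force: 0.0
clock: 24.75
eef_pos: [558.9, 44.2, 139.2]
ee_rot: [2.298, 2.14, 0.001]
wrist_force: [2.0, -0.8, -0.6]
width: 66.2
grasp_force: 0.0
clock: 25.17
eef_pos: [591.2, 187.1, 122.5]
ee_rot: [2.291, 2.148, 0.015]
wrist_force: [0.4, -0.1, 1.0]
width: 67.0
grasp_force: 0.0
t 25.17 tcp [591.2 187.1 122.5] rot [2.3 2.1 0. ] w 67.0 F [ 0.4 -0.1  1. ] g 0.0
tool y dir angle -0.064 tilt z [ 0.  0. -1.]
wheel3_center [([589.0, 196.0, 21.0], 0.96)]
rail1_center []
[281.1 192.2]
rail1_center [([473.0, -303.0, 21.0], 0.83)]
[280.2 196.2  34.8] [590.5 184.1  39. ]
[166.2 197.4  32.7] [506.9 189.2  39. ]
```

```bash
python3 -m inch '[[[0,0.002,-0.02],[0,0,0],0.78],[[0,0.002,-0.04],[0,0,0],0.78],[[0,0.002,-0.06],[0,0,0],0.78],[[0,0.002,-0.08],[0,0,0],0.78],[[0,0.002,-0.095],[0,0,0],0.78]]'
python3 -m inch '[[[0,0,-0.006],[0,0,0],0.78],[[0,0,-0.012],[0,0,0],0.78],[[0,0,-0.016],[0,0,0],0.78],[[0,0,-0.02],[0,0,0],0.78],[[0,0,-0.02],[0,0,0],0.78]]' 70
python3 - <<'E'
from h import *
pic('wrist','w14')
E
```

```text
clock: 25.83
eef_pos: [589.6, 179.2, 22.7]
ee_rot: [2.3, 2.139, -0.001]
wrist_force: [-0.3, -0.2, 0.2]
width: 66.6
grasp_force: 0.0
clock: 26.25
eef_pos: [589.4, 181.2, 3.2]
ee_rot: [2.298, 2.142, 0.0]
wrist_force: [-1.0, -0.2, -0.7]
width: 66.4
grasp_force: 0.0
```

View pics/w14.png

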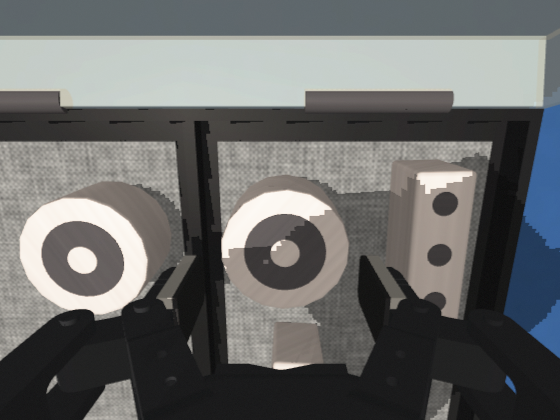

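The wheel's top centre is at (285,248) between the pads, which sit slightly low in y. I'll shift +6 mm in y and close.

```bash
python3 -c "
from h import *
print(unproj('wrist',(285,249),39))"
python3 -m inch '[[[0.002,0.006,-0.002],[0,0,0],0.78],[[0.002,0.006,-0.002],[0,0,0],0.65],[[0.002,0.006,-0.002],[0,0,0],0.5],[[0.002,0.006,-0.002],[0,0,0],0.4],[[0.002,0.006,-0.002],[0,0,0],0.4]]' 70
python3 -m inch '[[[0,0,0],[0,0,0],0.4],[[0,0,0],[0,0,0],0.4],[[0,0,0],[0,0,0],0.4],[[0,0,0],[0,0,0],0.4],[[0,0,0.03],[0,0,0],0.4]]' 70
python3 -m inch '[[[0,0,0.03],[0,0,0],0.4],[[0,0,0.05],[0,0,0],0.4],[[0,0,0.08],[0,0,0],0.4],[[0,0,0.1],[0,0,0],0.4],[[0,0,0.1],[0,0,0],0.4]]' 70
```

```text
[593.1 194.2  39. ]
clock: 26.72
eef_pos: [591.7, 188.9, 2.3]
ee_rot: [2.297, 2.143, 0.003]
wrist_force: [-1.4, 1.6, 6.0]
width: 50.9
grasp_force: 71.5
clock: 27.13
eef_pos: [587.8, 186.5, 26.8]
ee_rot: [-2.294, -2.141, 0.011]
wrist_force: [-0.2, -0.9, -2.1]
width: 50.9
grasp_force: 73.4
clock: 27.55
eef_pos: [593.5, 189.0, 136.0]
ee_rot: [2.295, 2.141, 0.01]
wrist_force: [0.6, 0.8, -1.2]
width: 50.8
grasp_force: 73.6
```

```bash
python3 -m inch '[[[-0.003,-0.03,0],[0,0,0.02],0.4],[[-0.006,-0.06,0],[0,0,0.04],0.4],[[-0.009,-0.095,0],[0,0,0.06],0.4],[[-0.012,-0.13,0],[0,0,0.07],0.4],[[-0.015,-0.165,0],[0,0,0.07],0.4]]' 70
python3 -m inch '[[[-0.003,-0.035,0],[0,0,0],0.4],[[-0.006,-0.07,0],[0,0,0],0.4],[[-0.009,-0.105,0],[0,0,0],0.4],[[-0.012,-0.14,0],[0,0,0],0.4],[[-0.015,-0.175,0],[0,0,0],0.4]]' 70
python3 -m inch '[[[-0.002,-0.03,0],[0,0,0],0.4],[[-0.004,-0.05,0],[0,0,0],0.4],[[-0.004,-0.055,0],[0,0,0],0.4],[[-0.004,-0.055,-0.02],[0,0,0],0.4],[[-0.004,-0.055,-0.05],[0,0,0],0.4]]' 70
python3 -m inch '[[[0,0,-0.03],[0,0,0],0.4],[[0,0,-0.055],[0,0,0],0.4],[[0,0,-0.07],[0,0,0],0.4],[[0,0,-0.077],[0,0,0],0.4],[[0,0,-0.08],[0,0,0],0.4]]' 70
```

```text
clock: 27.97
eef_pos: [575.2, 21.1, 130.1]
ee_rot: [-2.219, -2.223, 0.002]
wrist_force: [-0.0, -0.1, -2.3]
width: 50.5
grasp_force: 73.6
clock: 28.38
eef_pos: [560.3, -154.1, 130.2]
ee_rot: [-2.22, -2.221, 0.001]
wrist_force: [0.5, -0.5, -1.9]
width: 50.7
grasp_force: 73.6
clock: 28.8
eef_pos: [559.2, -208.2, 82.6]
ee_rot: [2.219, 2.217, 0.004]
wrist_force: [0.3, -0.1, -2.3]
width: 50.7
grasp_force: 73.7
clock: 29.22
eef_pos: [560.6, -205.8, 3.0]
ee_rot: [2.217, 2.221, 0.006]
wrist_force: [-1.3, 3.2, 35.8]
width: 50.6
grasp_force: 77.5
```

```bash
python3 -m inch '[[[0,0,0.003],[0,0,0],0.4],[[0,0,0.003],[0,0,0],0.5],[[0,0,0.003],[0,0,0],0.75],[[0,0,0.003],[0,0,0],0.75],[[0,0,0.003],[0,0,0],0.75]]' 60
python3 -m inch '[[[0,0,0.04],[0,0,0],0.75],[[0,0,0.08],[0,0,0],0.75],[[0,0,0.12],[0,0,0],0.75],[[-0.04,0,0.14],[0,0,0],0.75],[[-0.08,0,0.14],[0,0,0],0.75]]' 60
python3 -m inch '[[[-0.04,0,0],[0,0,0],0.75],[[-0.08,0,0],[0,0,0],0.75],[[-0.12,0,0],[0,0,0],0.75],[[-0.12,0,0],[0,0,0],0.75],[[-0.12,0,0],[0,0,0],0.75]]' 60
python3 - <<'E'
from h import *
st(); pic('top','t15'); lm('top','rail1_center','wheel1_center','tray_handle','tray_in','riser','mouse','mug','driver'); pic('scene','s15'); lm('scene','tray_handle','rail1_center','wheel1_center')
E
```

```text
clock: 29.63
eef_pos: [557.1, -207.5, 4.0]
ee_rot: [-2.221, -2.221, 0.0]
wrist_force: [0.1, 0.3, -0.0]
width: 64.2
grasp_force: 0.0
clock: 30.05
eef_pos: [482.1, -207.4, 148.3]
ee_rot: [2.214, 2.218, 0.007]
wrist_force: [-0.2, -1.3, -0.3]
width: 64.2
grasp_force: 0.0
clock: 30.47
eef_pos: [356.3, -208.2, 144.3]
ee_rot: [2.224, 2.218, -0.003]
wrist_force: [0.3, -0.1, 0.2]
width: 63.7
grasp_force: 0.0
t 30.47 tcp [ 356.3 -208.2  144.3] rot [ 2.2  2.2 -0. ] w 63.7 F [ 0.3 -0.1  0.2] g 0.0
rail1_center [([476.0, -303.0, 21.0], 0.71)]
wheel1_center [([536.0, -301.0, 19.0], 0.53)]
tray_handle [([430.0, -257.0, 56.0], 0.89)]
tray_in [([538.0, -252.0, 6.0], 0.86), ([608.0, 6.0, 0.0], 0.31)]
riser [([632.0, -251.0, 4.0], 0.77), ([402.0, -470.0, 3.0], 0.73)]
mouse [([541.0, -456.0, 2.0], 0.66)]
mug [([402.0, -471.0, 3.0], 0.64), ([432.0, -253.0, 53.0], 0.41)]
driver [([531.0, -47.0, 1.0], 0.69)]
tray_handle [([426.0, -254.0, 53.0], 0.84)]
rail1_center [([476.0, -301.0, 22.0], 0.76)]
wheel1_center []
```

View pics/t15.png

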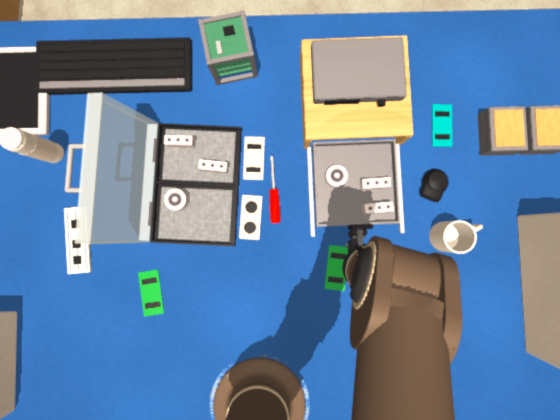

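The tray holds the wheel at (338,175) and rails at (376,183) and (379,207). The case keeps the near wheel at (175,199) and far rails at (178,140) and (212,165). Now I'll push the tray home.

```bash
python3 -m inch '[[[0.035,-0.02,0],[0,0,0],0.75],[[0.07,-0.045,0],[0,0,0],0.75],[[0.07,-0.045,-0.035],[0,0,0],0.75],[[0.07,-0.045,-0.07],[0,0,0],0.75],[[0.07,-0.045,-0.105],[0,0,0],0.75]]' 60
python3 -m inch '[[[0,0,0],[0,0,0],0.75],[[0,0,0],[0,0,0],0],[[0,0,0],[0,0,0],0],[[0,0,0],[0,0,0],0],[[0,0,0],[0,0,0],0]]' 60
python3 -m inch '[[[0.005,0,0],[0,0,0],0],[[0.015,0,0],[0,0,0],0],[[0.03,0,0],[0,0,0],0],[[0.045,0,0],[0,0,0],0],[[0.06,0,0],[0,0,0],0]]' 60
python3 -m inch '[[[0.015,0,0],[0,0,0],0],[[0.03,0,0],[0,0,0],0],[[0.045,0,0],[0,0,0],0],[[0.055,0,0],[0,0,0],0],[[0.06,0,0],[0,0,0],0]]' 60
```

```text
clock: 31.53
eef_pos: [429.2, -253.1, 37.9]
ee_rot: [2.221, 2.22, 0.001]
wrist_force: [-0.4, -0.6, -0.7]
width: 64.1
grasp_force: 0.0
clock: 31.95
eef_pos: [429.6, -253.4, 41.2]
ee_rot: [2.219, 2.219, 0.001]
wrist_force: [0.3, 0.2, -0.8]
width: 16.0
grasp_force: 0.0
clock: 32.37
eef_pos: [489.9, -252.5, 41.2]
ee_rot: [2.219, 2.22, 0.001]
wrist_force: [-1.3, 2.8, 7.5]
width: 10.0
grasp_force: 59.1
clock: 32.78
eef_pos: [551.2, -251.4, 41.3]
ee_rot: [2.218, 2.221, 0.004]
wrist_force: [-1.2, 4.7, 9.4]
width: 10.0
grasp_force: 60.0
```

```bash
python3 -m inch '[[[0.004,0,0],[0,0,0],0],[[0.008,0,0],[0,0,0],0],[[0.012,0,0],[0,0,0],0],[[0.015,0,0],[0,0,0],0],[[0.017,0,0],[0,0,0],0]]' 60
python3 -m inch '[[[0.002,0,0],[0,0,0],0],[[0.003,0,0],[0,0,0],0],[[0.004,0,0],[0,0,0],0],[[0.005,0,0],[0,0,0],0],[[0.005,0,0],[0,0,0],0]]' 60
```

```text
clock: 33.2
eef_pos: [567.0, -251.2, 41.3]
ee_rot: [2.218, 2.222, 0.004]
wrist_force: [-0.8, 4.9, 7.6]
width: 10.1
grasp_force: 59.8
clock: 33.62
eef_pos: [571.5, -251.1, 41.3]
ee_rot: [2.219, 2.222, 0.003]
wrist_force: [-1.6, 5.1, 9.4]
width: 9.8
grasp_force: 59.8
```

```bash
python3 -m inch '[[[0.002,0,0],[0,0,0],0],[[0.004,0,0],[0,0,0],0],[[0.005,0,0],[0,0,0],0],[[0.006,0,0],[0,0,0],0],[[0.006,0,0],[0,0,0],0]]' 60
python3 -m inch '[[[0.001,0,0],[0,0,0],0],[[0.002,0,0],[0,0,0],0],[[0.003,0,0],[0,0,0],0],[[0.004,0,0],[0,0,0],0],[[0.004,0,0],[0,0,0],0]]' 60
```

```text
clock: 34.03
eef_pos: [571.4, -251.1, 41.2]
ee_rot: [-2.216, -2.217, 0.009]
wrist_force: [-21.6, 8.0, 26.2]
width: 10.2
grasp_force: 62.0
clock: 34.45
eef_pos: [571.3, -251.1, 41.1]
ee_rot: [-2.213, -2.212, 0.018]
wrist_force: [-34.1, 8.7, 36.6]
width: 9.8
grasp_force: 63.4
```

```bash
python3 -m inch '[[[-0.01,0,0],[0,0,0],0],[[-0.01,0,0],[0,0,0],0.4],[[-0.01,0,0],[0,0,0],0.4],[[-0.01,0,0.02],[0,0,0],0.4],[[-0.01,0,0.06],[0,0,0],0.4]]' 40
python3 -m inch '[[[0,0,0.04],[0,0,0],0.3],[[0,0,0.08],[0,0,0],0.3],[[0,0,0.12],[0,0,0],0.3],[[0,0.02,0.155],[0,0,-0.1],0.3],[[0,0.05,0.17],[0,0,-0.2],0.3]]' 40
python3 -m inch '[[[0,0.04,0],[0,0,-0.12],0.3],[[0,0.08,0],[0,0,-0.24],0.3],[[0,0.12,0],[0,0,-0.36],0.3],[[0,0.16,0],[0,0,-0.48],0.3],[[0,0.2,0],[0,0,-0.6],0.3]]' 40
python3 -m inch '[[[0,0.04,0],[0,0,-0.12],0.3],[[0,0.08,0],[0,0,-0.24],0.3],[[0,0.12,0],[0,0,-0.36],0.3],[[0,0.16,0],[0,0,-0.48],0.3],[[0,0.2,0],[0,0,-0.6],0.3]]' 40
python3 -m inch '[[[0,0.04,0],[0,0,-0.1],0.3],[[0,0.08,0],[0,0,-0.2],0.3],[[0,0.12,0],[0,0,-0.24],0.3],[[0,0.14,0],[0,0,-0.24],0.3],[[0,0.16,0],[0,0,-0.24],0.3]]' 40
python3 - <<'E'
from h import *
st();yaw(); pic('wrist','w16'); lm('wrist','lid_handle'); pic('scene','s16'); lm('scene','lid_handle','tray_handle','rail1_center'); pic('top','t16');lm('top','tray_handle','driver','mouse','mug')
E
```

```text
clock: 34.87
eef_pos: [567.6, -252.2, 95.7]
ee_rot: [-2.217, -2.216, 0.004]
wrist_force: [0.2, -0.9, -0.3]
width: 34.1
grasp_force: 0.0
clock: 35.28
eef_pos: [572.1, -206.3, 274.9]
ee_rot: [2.437, 1.971, 0.005]
wrist_force: [0.8, 0.9, 0.9]
width: 25.6
grasp_force: 0.0
clock: 35.7
eef_pos: [570.7, -2.9, 270.0]
ee_rot: [2.911, 1.18, 0.003]
wrist_force: [0.9, -0.1, 0.4]
width: 25.3
grasp_force: 0.0
clock: 36.12
eef_pos: [570.9, 192.2, 269.8]
ee_rot: [-3.128, -0.29, -0.003]
wrist_force: [1.0, 0.5, 0.9]
width: 25.5
grasp_force: 0.0
clock: 36.53
eef_pos: [570.0, 353.7, 269.4]
ee_rot: [-3.14, 0.073, -0.001]
wrist_force: [-0.2, -0.8, 0.7]
width: 25.8
grasp_force: 0.0
t 36.53 tcp [570.  353.7 269.4] rot [-3.1  0.1 -0. ] w 25.8 F [-0.2 -0.8  0.7] g 0.0
tool y dir angle -1.617 tilt z [ 0.  0. -1.]
lid_handle [([562.0, 364.0, 198.0], 0.82)]
lid_handle [([564.0, 365.0, 203.0], 0.93)]
tray_handle [([567.0, -252.0, 55.0], 0.56)]
rail1_center [([657.0, 188.0, 22.0], 0.7), ([612.0, -297.0, 22.0], 0.61)]
tray_handle [([568.0, -251.0, 53.0], 0.9)]
driver [([530.0, -49.0, -3.0], 0.95), ([595.0, 102.0, 23.0], 0.74)]
mouse [([539.0, -456.0, 2.0], 0.55)]
mug [([403.0, -472.0, 0.0], 0.61)]
```

```bash
python3 -m inch '[[[-0.009,0.011,0],[0,0,-0.02],0.35],[[-0.009,0.011,-0.02],[0,0,-0.02],0.35],[[-0.009,0.011,-0.05],[0,0,-0.02],0.35],[[-0.009,0.011,-0.08],[0,0,-0.02],0.35],[[-0.009,0.011,-0.1],[0,0,-0.02],0.35]]' 40
python3 -m inch '[[[0,0,-0.003],[0,0,0],0.35],[[0,0,-0.003],[0,0,0],0],[[0,0,-0.003],[0,0,0],0],[[0,0,-0.003],[0,0,0],0],[[0,0,-0.003],[0,0,0],0]]' 40
```

```text
clock: 37.5
eef_pos: [560.8, 360.3, 166.5]
ee_rot: [3.138, -0.108, -0.002]
wrist_force: [0.2, 0.5, 0.0]
width: 29.8
grasp_force: 0.0
clock: 37.92
eef_pos: [561.6, 362.0, 167.3]
ee_rot: [-3.139, 0.108, -0.001]
wrist_force: [-0.9, 0.6, -1.1]
width: 8.3
grasp_force: 39.0
```

```bash
python3 -m inch '[[[-0.001,-0.014,0.008],[0,0,0],0],[[-0.002,-0.028,0.014],[0,0,0],0],[[-0.004,-0.052,0.022],[0,0,0],0],[[-0.005,-0.07,0.026],[0,0,0],0],[[-0.006,-0.089,0.028],[0,0,0],0]]' 45
python3 -m inch '[[[-0.001,-0.016,0],[0,0,0],0],[[-0.002,-0.032,0],[0,0,0],0],[[-0.004,-0.056,-0.004],[0,0,0],0],[[-0.005,-0.075,-0.008],[0,0,0],0],[[-0.006,-0.093,-0.014],[0,0,0],0]]' 45
python3 -m inch '[[[-0.001,-0.013,-0.006],[0,0,0],0],[[-0.002,-0.028,-0.014],[0,0,0],0],[[-0.004,-0.048,-0.026],[0,0,0],0],[[-0.005,-0.064,-0.039],[0,0,0],0],[[-0.006,-0.078,-0.053],[0,0,0],0]]' 45
python3 -m inch '[[[-0.001,-0.01,-0.013],[0,0,0],0],[[-0.001,-0.019,-0.025],[0,0,0],0],[[-0.002,-0.028,-0.041],[0,0,0],0],[[-0.002,-0.035,-0.052],[0,0,0],0],[[-0.002,-0.038,-0.058],[0,0,0],0]]' 45
```

```text
clock: 38.33
eef_pos: [556.1, 273.7, 197.6]
ee_rot: [-3.135, 0.107, -0.007]
wrist_force: [-1.7, 5.2, 6.9]
width: 7.8
grasp_force: 45.5
clock: 38.75
eef_pos: [549.3, 178.6, 183.2]
ee_rot: [-3.139, 0.108, -0.004]
wrist_force: [-6.3, 0.8, 7.3]
width: 8.0
grasp_force: 47.4
clock: 39.17
eef_pos: [543.7, 99.0, 128.9]
ee_rot: [3.139, -0.111, 0.004]
wrist_force: [-1.4, 0.1, 2.4]
width: 7.8
grasp_force: 47.9
clock: 39.58
eef_pos: [540.9, 60.4, 69.0]
ee_rot: [3.137, -0.112, -0.001]
wrist_force: [-5.3, -6.2, 4.2]
width: 7.8
grasp_force: 49.0
```

```bash
python3 -m inch '[[[0,-0.001,-0.003],[0,0,0],0],[[0,-0.002,-0.006],[0,0,0],0],[[0,-0.003,-0.009],[0,0,0],0],[[0,-0.004,-0.011],[0,0,0],0],[[0,-0.004,-0.012],[0,0,0],0]]' 45
python3 -m inch '[[[0,-0.001,-0.002],[0,0,0],0],[[0,-0.001,-0.003],[0,0,0],0],[[0,-0.001,-0.004],[0,0,0],0],[[0,-0.001,-0.004],[0,0,0],0],[[0,-0.001,-0.004],[0,0,0],0]]' 45
```

```text
clock: 40.0
eef_pos: [540.6, 55.9, 57.5]
ee_rot: [3.135, -0.111, -0.003]
wrist_force: [-4.5, -9.9, 6.3]
width: 7.7
grasp_force: 49.5
clock: 40.42
eef_pos: [540.7, 55.4, 56.1]
ee_rot: [3.135, -0.111, -0.001]
wrist_force: [-12.8, -10.4, 29.0]
width: 7.3
grasp_force: 52.0
```

```bash
python3 -m inch '[[[0,0,0],[0,0,0],0],[[0,0,0],[0,0,0],0.4],[[0,0,0],[0,0,0],0.4],[[0,0,0],[0,0,0],0.4],[[0,0,0.02],[0,0,0],0.4]]' 45
python3 -m inch '[[[0,0,0.04],[0,0,0],0.4],[[0,0,0.08],[0,0,0],0.4],[[0,0,0.12],[0,0,0],0.4],[[0,0,0.15],[0,0,0],0.4],[[0,0,0.15],[0,0,0],0.4]]'
python3 -m inch '[[[0,-0.03,0],[0,0,0],0.4],[[-0.02,-0.06,0],[0,0,0],0.4],[[-0.05,-0.09,0],[0,0,0],0.4],[[-0.08,-0.12,0],[0,0,0],0.4],[[-0.1,-0.15,0],[0,0,0],0.4]]'
python3 - <<'E'
from h import *
st(); pic('scene','s17'); lm('scene','lid_handle','tray_handle'); pic('top','t17'); lm('top','lid_handle','tray_handle','rail1_center','wheel1_center','driver','mouse','mug')
E
```

```text
clock: 40.83
eef_pos: [539.6, 58.6, 70.6]
ee_rot: [3.14, -0.107, -0.007]
wrist_force: [-1.0, -0.0, 0.2]
width: 34.3
grasp_force: 0.0
clock: 41.25
eef_pos: [545.1, 59.9, 230.0]
ee_rot: [-3.138, 0.106, -0.017]
wrist_force: [-0.0, 0.3, 0.5]
width: 33.9
grasp_force: 0.0
clock: 41.67
eef_pos: [439.3, -92.0, 222.7]
ee_rot: [-3.14, 0.106, 0.001]
wrist_force: [0.8, -0.6, -0.7]
width: 34.1
grasp_force: 0.0
t 41.67 tcp [439.3 -92.  222.7] rot [-3.1  0.1  0. ] w 34.1 F [ 0.8 -0.6 -0.7] g 0.0
lid_handle [([541.0, 58.0, 95.0], 0.67)]
tray_handle [([566.0, -253.0, 55.0], 0.97), ([539.0, 56.0, 94.0], 0.41)]
lid_handle [([542.0, 55.0, 92.0], 0.67)]
tray_handle [([571.0, -254.0, 55.0], 0.62)]
rail1_center [([615.0, -299.0, 21.0], 0.62)]
wheel1_center []
driver [([540.0, 58.0, 92.0], 0.3)]
mouse [([541.0, -460.0, -2.0], 0.64), ([615.0, -300.0, 22.0], 0.28)]
mug []
```

```bash
python3 -c "
from h import *
print(bot.finish_job())"
```

```text
the job is handed in; nothing more can be done
None
```

The job is handed in, but no verdict came back. The two near rails and the far wheel went into the return tray, which was pushed home to its stop, and the lid is shut. The mouse and screwdriver showed no movement in the last readings that found them, and neither did the mug in its last reading, taken before the lid was shut.

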